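# Set one tier of test cups on a kiln slab

### The arm

A 6-joint arm with a two-finger parallel gripper is mounted at the origin on the work surface. World frame = base frame: x ahead of the robot, y to its left, z up, the work surface at z = 0. Lengths are in m, angles in rad, forces in N, time in s.
With the tool pointing down it reaches from about 0.3 to 0.775 m from the base axis. Payload 14.6 kg.
Tool frame: the origin (TCP) lies midway between the tips of the shut fingers; the grasp point (between the pads) lies 19 mm behind it (ctrl.grip_depth is the z of the grasp point in the tool frame, in m); z points along the fingers, y is the line along which they close (so a half turn about z gives the same grasp; the last joint's range is limited). The gripper opens to 94 mm and grips with 3 to 60 N. Pads are 16 mm wide; open, the fingers measure 119 mm over their backs; the gripper's body (75 mm by 177 mm) begins 78 mm behind the grasp point.
Start: joints at [1.164, 0.3, 1.521, -0, 1.321, -0.067], TCP at [0.183, 0.519, 0.205] pointing down, gripper open.
Joint ranges: [-3.03, 3.03], [-0.79, 2.21], [0.23, 2.52], [-1.04, 4.18], [0, 3.07], [-2.55, 2.55]. Speed limits (rad/s): [2.22, 2.22, 2.57, 3.14, 3.14, 3.14].

### API

Orientations are given as [roll, pitch, yaw] about the fixed x, y, z axes, in that order (R = Rz(yaw) Ry(pitch) Rx(roll)).
In Python, from station import ctrl gives the robot as it stands. The module is installed in compiled form; this text tells all that it offers.
- The arm moves only by the tool carry_out, never from a script. Its argument "commands" is a list of rows, each a list of 3 entries, a list of its own where there are three numbers: the closure, from 0 (fully open) to 1 (shut), then the shift along the tool's x, y, z in mm, then the turn, a rotation vector about the tool's x, y, z in rad. In form: [[gripper, [tx, ty, tz], [wx, wy, wz]], ...]. A call has 1 to 10 rows; each row shifts and turns the commanded pose from where the row before left it, along the tool's axes as they then stand; what a row does not reach is not made up. A row lasts 1/8 s, in which the tool goes at most 62.5 mm and 10.7 degrees, less where a joint would pass 70% of its speed; a pose out of reach is approached as far as the arm can. A call with a gripper value outside its range is refused whole. The fingers move at their own pace and stop on an object; "squeeze" is the grip in N (left out, the last holds). Time passes only in rows, so rows that do not move let the fingers close. It gives the time, the measured TCP pose, the force, the opening and the grip force at its end, in the units of the state.
- ctrl.get_obs(): the state, without advancing time (a new reading comes with each control period).
- ctrl.camera(name): name is "scene" or "top" or "wrist"; returns a dict with "img" (480x640x3 uint8, blue, green, red), "camera_matrix" (3x3 intrinsics, pixels), "k1" (the pictures are not rectified: a ray, as slopes to the right and down, at radius r is drawn at 1 + k1 r^2 times it, then the intrinsics apply), "rvec" (rotation vector, rad) and "tvec" (3), from world to camera coordinates, as OpenCV has them. Camera axes: x right, y down, z forward; pixel columns grow to the right and rows downward; lengths in m; the calibration is good to about 2 mm. A picture is of the moment at which its call begins. There is no depth.
- ctrl.hand_in(): hands the job in; it is judged then, once.
Trained networks look in the newest picture that a camera, given by its name, has taken for a name from the list of things; names that differ only in an ending like _2 or _b are one class to them, and where a whole thing is asked for, a point or a joint stands for the part that bears it (a point fixed in the world has none). Each returns a list of dicts, best first, with "score" (0 to 1); they miss things now and then, are a little off and sometimes report something else, mostly with a low value. They report only what shows in the picture. A call takes as long as a camera call. They do not tell look-alikes from the thing itself.
- ctrl.outline_of(thing, camera): "region" (480x640 bool, what is visible of it).
- ctrl.place_of(thing, camera): "at" ([x, y, z] in m, in world coordinates, good to about 4 mm: a listed point, or the origin of a listed thing).
The state is a dict: "time_s": time; "qpos": joint angles; "joint_vel": joint speeds; "tau": joint torques, N m; "ee_pos": TCP position; "eef_rot": TCP orientation; "force": force on the tool from outside, world axes, zero at the start; "moment": the same for the moment, N m; "grip_width": finger opening in m; "grip_force": force on a finger pad.
Only numpy, scipy, OpenCV 4.12 (cv2) and the standard library are available. Lean on these libraries where they do the work, as an engineer would, in place of code of your own. Each camera call takes 0.05 s, during which the arm holds its last target. There are 200 camera calls.

### The job

Build one tier of the kiln load on the buff slab: stand the round brown post on the middle of the brown disc, the square white post on the middle of the white disc, and the blue cup upright on the slab midway between the two posts. Over it lay the grey kiln shelf flat across the tops of both posts, centred over the slab and running the same way, with the yellow cup standing upright on the shelf directly above the brown post. Let go of everything, and leave the green cup and the black jar where they stand.

Things in the scene. Friction and masses are not known exactly. Their poses are not given: they have to be found in the camera images.
- slab: Buff fireclay kiln slab lying flat on the bench, fixed: 130 (x) by 300 (y) by 16 mm. It carries the brown disc and the white disc on its long centre line, 85 mm either side of its centre (which is on which end varies). Origin: centre of its underside, at bench height; y along its long side, z up.
- brown_disc: Dark reddish-brown round setting disc fixed on the slab near one end, 72 mm across, 4 mm thick. Origin: centre of its underside, 16 mm above the bench (its top is 20 mm above the bench).
- white_disc: White round setting disc fixed on the slab near the other end, 72 mm across, 4 mm thick. Origin: centre of its underside, 16 mm above the bench (its top is 20 mm above the bench).
- brown_post: Dark reddish-brown round kiln post: solid upright cylinder, 40 mm across, 80 mm tall, about 0.20 kg. Loose, starts upright on the bench. Origin: centre of its underside, z up.
- white_post: White square kiln post: solid upright block, 40 by 40 mm, 80 mm tall, about 0.24 kg. Loose, starts upright on the bench. Origin: centre of its underside; x and y square to its sides, z up.
- blue_cup: Dark blue glazed handleless cup, 56 mm across (50 mm at the very foot, then straight from 10 mm up), 62 mm tall, open at the top, wall 4 mm, about 0.11 kg. Loose, starts upright on the bench. Origin: centre of its underside, z up.
- yellow_cup: Yellow glazed handleless cup, 56 mm across (50 mm at the very foot, then straight from 10 mm up), 62 mm tall, open at the top, wall 4 mm, about 0.11 kg. Loose, starts upright on the bench. Origin: centre of its underside, z up. (The much bigger yellow jug with a handle is something else.)
- shelf: Grey plank-shaped kiln shelf, 60 (x) by 240 (y) by 14 mm thick, about 0.40 kg. Loose, starts lying flat on the bench between the robot and the slab. Origin: centre of its underside; y along its length, z up.
- green_cup: Green glazed handleless cup, 56 mm across (50 mm at the very foot, then straight from 10 mm up), 62 mm tall, open at the top, wall 4 mm, about 0.11 kg. Loose, starts upright on the bench. Origin: centre of its underside, z up. Not part of the job: leave it standing where it is.
- jar: Black round jar with a narrower neck, 76 mm across, 90 mm tall, loose. Origin: centre of its underside. Not part of the job: leave it standing where it is.
Not all that is in view belongs to the job. Leave any purple look-alike of the shelf alone.

How it is judged:
By the outcome, as a careful person would: the job done as asked, in the order asked, and still so for the second after the job is handed in, with the robot touching nothing.
It also fails if it takes over 125 s, if anything falls off the work surface, if the arm or the gripper's body presses on something with over 40 N, if the wrist force passes 120 N, or if a joint passes its speed limit or range.

## Working session

There is one attempt and no reset: what is moved stays moved. The work goes in short steps, Python scripts to look and compute and a tool call to move; the robot and the scene stay as the last step left them, time stands still between calls to the robot, and variables do not carry over. Pictures are saved under pics/ and viewed, at most 14 in all, crops included, and the job is handed in when it is done.

Besides the shell and the picture viewer there is one more tool, called after ">>>" as name(argument=value, ...), one argument or row to a line, values as JSON. carry_out: Moves the arm, as the interface text tells. Its arguments: {"type":"object","properties":{"commands":{"type":"array","items":{"type":"array"}},"squeeze":{"type":"number"}},"required":["commands"]}

```bash
mkdir -p pics; cat > h.py <<'E'
import numpy as np, cv2
from station import ctrl
def ray(c,uv):
    K=np.array(c["camera_matrix"]);s=(np.array(uv,float)-[K[0,2],K[1,2]])/[K[0,0],K[1,1]]
    k=c["k1"];u=s.copy()
    for _ in range(20): u=s/(1+k*(u@u))
    R=cv2.Rodrigues(np.array(c["rvec"],float))[0];t=np.array(c["tvec"],float).ravel()
    return -R.T@t, R.T@np.array([u[0],u[1],1])
def atz(c,uv,z):
    o,d=ray(c,uv);return (o+d*(z-o[2])/d[2])[:2]
def proj(c,P):
    R=cv2.Rodrigues(np.array(c["rvec"],float))[0];p=(np.atleast_2d(P)@R.T)+np.array(c["tvec"],float).ravel()
    s=p[:,:2]/p[:,2:];s=s*(1+c["k1"]*(s**2).sum(1,keepdims=True));K=np.array(c["camera_matrix"])
    return s*[K[0,0],K[1,1]]+[K[0,2],K[1,2]]
def rect(c,mask,z):
    cs,_=cv2.findContours(mask.astype(np.uint8),cv2.RETR_EXTERNAL,cv2.CHAIN_APPROX_NONE)
    q=max(cs,key=cv2.contourArea)[:,0]
    w=np.array([atz(c,p,z) for p in q])*1000
    return cv2.minAreaRect(w.astype(np.float32))
E
python3 - <<'E'
from h import *
for n in("scene","top"):
    c=ctrl.camera(n);cv2.imwrite(f"pics/{n}0.png",c["img"])
    print(n)
    for t in "slab brown_disc white_disc brown_post white_post blue_cup yellow_cup shelf green_cup jar".split():
        print(t,[(np.round(d["at"],3).tolist(),round(d["score"],2)) for d in ctrl.place_of(t,n)[:3]])
        if n=="top" and t in("slab","shelf","white_post"):
            for d in ctrl.outline_of(t,n)[:2]: print("  rect",d["score"],rect(c,d["region"],{"slab":.016,"shelf":.014,"white_post":.08}[t]))
o=ctrl.get_obs();print(o["ee_pos"],o["eef_rot"],o["time_s"],ctrl.grip_depth)
E
```

```text
scene
slab [([0.675, 0.016, 0.003], 0.95)]
brown_disc [([0.677, -0.074, 0.014], 0.91), ([0.457, 0.438, 0.001], 0.25)]
white_disc [([0.672, 0.093, 0.018], 0.58)]
brown_post [([0.388, -0.272, -0.004], 0.94)]
white_post [([0.553, -0.342, -0.002], 0.87)]
blue_cup [([0.414, 0.264, -0.003], 0.84)]
yellow_cup [([0.57, 0.321, 0.002], 0.72), ([0.431, -0.445, 0.004], 0.36)]
shelf [([0.226, -0.388, 0.001], 0.91), ([0.45, 0.023, -0.001], 0.72)]
green_cup [([0.432, -0.447, -0.001], 0.98), ([0.389, -0.271, -0.0], 0.62), ([0.452, 0.023, 0.001], 0.24)]
jar [([0.458, 0.436, -0.001], 0.63)]
top
slab [([0.679, 0.014, -0.001], 0.55), ([0.388, -0.276, -0.003], 0.29)]
  rect 0.64 ((674.4788818359375, 10.417495727539062), (133.91001892089844, 296.8216857910156), 1.722096562385559)
brown_disc [([0.679, -0.074, 0.018], 0.84)]
white_disc [([0.675, 0.099, 0.015], 0.8)]
brown_post [([0.386, -0.278, -0.004], 0.66), ([0.678, 0.1, 0.017], 0.59)]
white_post [([0.556, -0.343, 0.002], 0.94)]
  rect 0.67 ((544.494384765625, -333.0067443847656), (50.564334869384766, 60.836238861083984), 73.48959350585938)
blue_cup [([0.411, 0.264, -0.001], 0.88)]
yellow_cup [([0.572, 0.319, 0.001], 0.65)]
shelf [([0.446, 0.024, -0.004], 0.94), ([0.226, -0.387, -0.002], 0.81)]
  rect 0.78 ((447.7034912109375, 23.233047485351562), (65.17076873779297, 240.1905059814453), 2.84171199798584)
  rect 0.66 ((225.3199005126953, -385.98016357421875), (241.93572998046875, 67.98661041259766), 23.630268096923828)
green_cup [([0.433, -0.448, 0.004], 0.9)]
jar [([0.458, 0.433, 0.004], 0.64)]
[0.18331557 0.51855092 0.20544583] [3.14158344e+00 1.04220628e-05 2.80178786e+00] 1.25 -0.0188
```

View pics/top0.png

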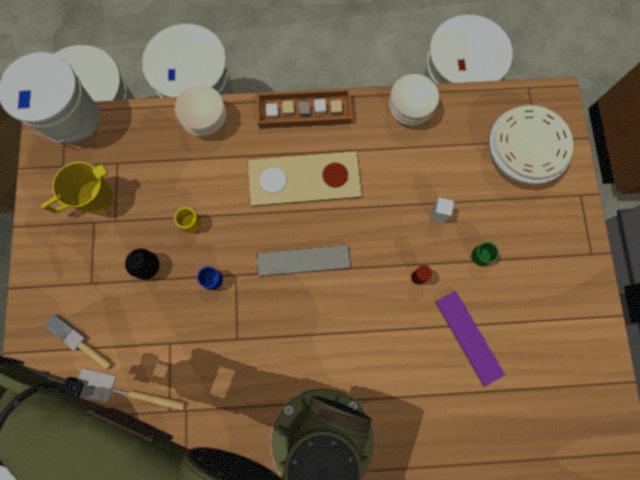

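View pics/scene0.png

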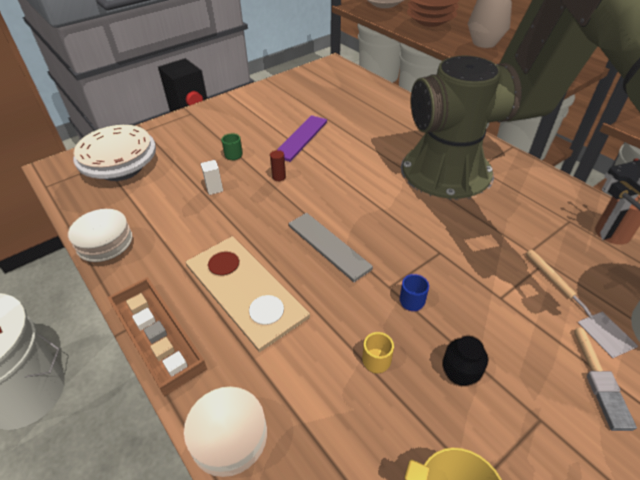

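The top view shows the slab at px (305,178) with the brown disc on the right (−y) and the white on the left. The grey shelf is at (303,261), the brown post at (422,275), the white post at (443,210), the blue cup at (210,278), and the yellow cup at (186,219). The scene view agrees. The purple look-alike is at (470,338) and stays where it is. I'll square the tool to yaw π/2 and go to the brown post.

>>> carry_out(
  commands=[
    [0, [0, 0, 0], [0, 0, 0.176]],
    [0, [0, 0, 0], [0, 0, 0.176]],
    [0, [0, 0, 0], [0, 0, 0.176]],
    [0, [0, 0, 0], [0, 0, 0.176]],
    [0, [0, 0, 0], [0, 0, 0.176]],
    [0, [0, 0, 0], [0, 0, 0.176]],
    [0, [0, 0, 0], [0, 0, 0.175]],
    [0, [-46, 31, 0], [0, 0, 0]],
    [0, [-46, 31, 0], [0, 0, 0]],
    [0, [-46, 31, 0], [0, 0, 0]],
  ],
  squeeze=25,
)

```text
time_s: 2.5
ee_pos: [0.2769, 0.3791, 0.2055]
eef_rot: [3.141, -0.0, 1.571]
force: [1.3, -0.1, 1.0]
grip_width: 0.0942
grip_force: 0.0
```

>>> carry_out(
  commands=[
    [0, [-46, 31, 0], [0, 0, 0]],
    [0, [-46, 31, 0], [0, 0, 0]],
    [0, [-46, 31, 0], [0, 0, 0]],
    [0, [-46, 31, 0], [0, 0, 0]],
    [0, [-60, 0, 0], [0, 0, 0]],
    [0, [-60, 0, 0], [0, 0, 0]],
    [0, [-60, 0, 0], [0, 0, 0]],
    [0, [-60, 0, 0], [0, 0, 0]],
    [0, [-60, 0, 0], [0, 0, 0]],
    [0, [-60, 0, 0], [0, 0, 0]],
  ],
)

```text
time_s: 3.75
ee_pos: [0.4, -0.1655, 0.2058]
eef_rot: [3.141, 0.0, 1.571]
force: [1.1, 1.1, 0.4]
grip_width: 0.094
grip_force: 0.0
```

>>> carry_out(
  commands=[
    [0, [-60, -10, 0], [0, 0, 0]],
    [0, [-50, -3, 0], [0, 0, 0]],
    [0, [0, 0, 0], [0, 0, 0]],
  ],
)

```text
time_s: 4.12
ee_pos: [0.3866, -0.2758, 0.2051]
eef_rot: [-3.141, -0.0, 1.567]
force: [0.5, 0.4, -0.1]
grip_width: 0.0935
grip_force: 0.0
```

```bash
cat > w.py <<'E'
import sys
from h import *
c=ctrl.camera("wrist");o=ctrl.get_obs();print(np.round(o["ee_pos"],4),np.round(o["eef_rot"],4),o["time_s"],o["grip_width"])
if sys.argv[1]!="-": cv2.imwrite(f"pics/{sys.argv[1]}.png",c["img"])
for a in sys.argv[2:]:
    t,z=a.split(":")
    for d in ctrl.place_of(t,"wrist")[:2]: print(t,np.round(d["at"],4),round(d["score"],2))
    for d in ctrl.outline_of(t,"wrist")[:1]: print("  rect",round(d["score"],2),rect(c,d["region"],float(z)))
E
python3 w.py w1 brown_post:.08
```

```text
[ 0.3869 -0.2743  0.2051] [-3.1411e+00 -5.0000e-04  1.5684e+00] 4.175 0.09402884165912581
brown_post [ 0.3869 -0.2719 -0.0013] 0.58
  rect 0.61 ((387.1119384765625, -269.6612854003906), (38.81617736816406, 47.7639274597168), 18.736848831176758)
```

View pics/w1.png

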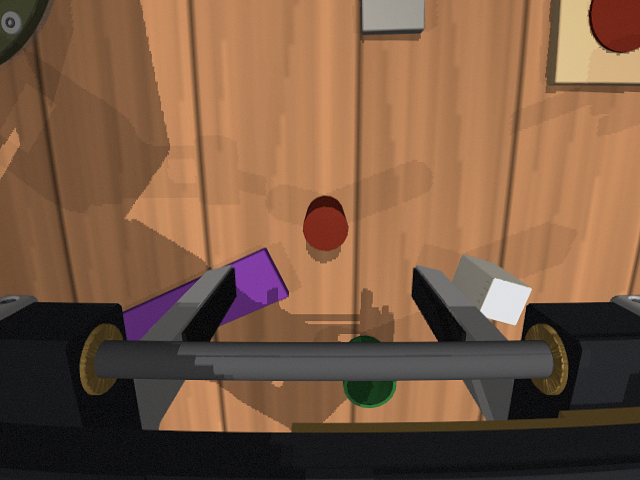

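The wrist view shows the brown post's top at px (325,228) and the white post's top face with corners at about (491,276), (531,290), (517,325) and (480,310).

```bash
python3 - <<'E'
from h import *
c=ctrl.camera("wrist")
print(atz(c,(325.5,228.5),.08))
q=np.array([atz(c,p,.08) for p in [(491,276),(531,290),(517,325),(480,310)]])
print(q,q.mean(0)); e=np.roll(q,-1,0)-q
print(np.degrees(np.arctan2(e[:,1],e[:,0]))%90,np.linalg.norm(e,axis=1))
E
```

```text
[ 0.38931442 -0.27119659]
[[ 0.54056988 -0.31530108]
 [ 0.58049736 -0.32930045]
 [ 0.57206326 -0.36489598]
 [ 0.53406624 -0.34892556]] [ 0.55679919 -0.33960577]
[70.67832306 76.67002063 67.2026393  79.05303116] [0.04231059 0.03658109 0.04121684 0.03424767]
```

>>> carry_out(
  commands=[
    [0, [2, 1, 50], [0, 0, 0]],
    [0, [0, 0, 50], [0, 0, 0]],
    [0, [0, 0, 50], [0, 0, 0]],
    [0, [0, 0, 24], [0, 0, 0]],
    [1, [0, 0, 0], [0, 0, 0]],
    [1, [0, 0, 0], [0, 0, 0]],
    [1, [0, 0, 0], [0, 0, 0]],
    [1, [0, 0, 0], [0, 0, 0]],
    [1, [0, 0, 0], [0, 0, 0]],
  ],
)

```text
time_s: 5.45
ee_pos: [0.3884, -0.2716, 0.0318]
eef_rot: [3.141, 0.0, 1.571]
force: [0.0, 0.5, 0.0]
grip_width: 0.0473
grip_force: 0.0
```

>>> carry_out(
  commands=[
    [1, [0, 0, 0], [0, 0, 0]],
    [1, [0, 0, 0], [0, 0, 0]],
    [1, [0, 0, -50], [0, 0, 0]],
    [1, [0, 0, -50], [0, 0, 0]],
    [1, [33, 48, 0], [0, 0, 0]],
    [1, [33, 48, 0], [0, 0, 0]],
    [1, [33, 48, 0], [0, 0, 0]],
    [1, [33, 48, 0], [0, 0, 0]],
    [1, [33, 48, 0], [0, 0, 0]],
    [1, [32, 48, 0], [0, 0, 0]],
  ],
)

```text
time_s: 6.7
ee_pos: [0.6774, -0.0731, 0.1308]
eef_rot: [-3.141, -0.0, 1.571]
force: [-0.6, -1.7, -1.4]
grip_width: 0.0396
grip_force: 25.0
```

>>> carry_out(
  commands=[
    [1, [0, 0, 0], [0, 0, 0]],
    [1, [0, 0, 0], [0, 0, 0]],
  ],
)

```text
time_s: 6.95
ee_pos: [0.6757, -0.0746, 0.1305]
eef_rot: [-3.14, -0.0, 1.571]
force: [-0.3, 0.7, -3.1]
grip_width: 0.0398
grip_force: 25.0
```

```bash
python3 w.py w2 slab:.016 brown_disc:.02 white_disc:.02 brown_post:.1
```

```text
[ 0.6756 -0.0751  0.131 ] [-3.1405 -0.      1.5701] 7.0 0.039654965886352575
slab [0.6735 0.011  0.0023] 0.86
  rect 0.7 ((677.5244140625, -12.674446105957031), (131.6765899658203, 237.43405151367188), 1.4724997282028198)
brown_disc [ 0.6785 -0.0739  0.0153] 0.8
brown_disc [ 0.6771 -0.0733  0.0991] 0.74
  rect 0.91 ((680.0335693359375, -67.4332504272461), (58.89015197753906, 72.05906677246094), 83.45540618896484)
  rect 0.7 ((673.7030029296875, 81.06389617919922), (72.54854583740234, 42.77509689331055), 0.003042089520022273)
brown_post [ 0.6731 -0.0771  0.0992] 0.89
  rect 0.71 ((676.2284545898438, -93.23654174804688), (69.83839416503906, 63.118324279785156), 89.2825927734375)
```

View pics/w2.png

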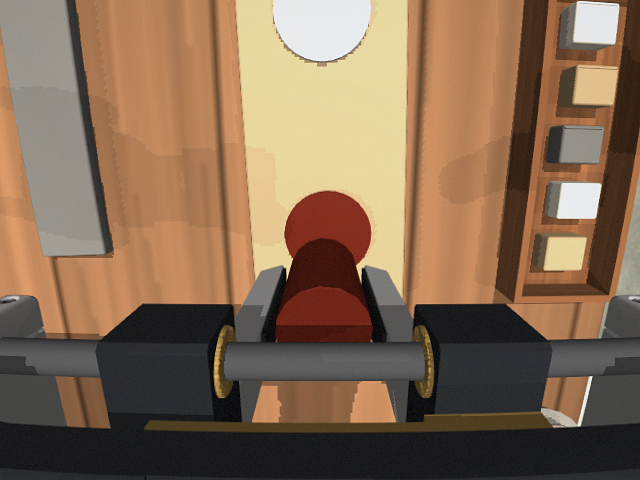

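The picture shows the brown disc with edges at columns 284 to 372 and its top at row 190. The white disc spans columns 272 to 371, with its bottom at row 65.

```bash
python3 - <<'E'
from h import *
c=ctrl.camera("wrist")
def fit(pts,z):
    from scipy.optimize import least_squares
    w=np.array([atz(c,p,z) for p in pts]);f=least_squares(lambda m:np.linalg.norm(w-m,axis=1)-.036,w.mean(0)+[0,0])
    return f.x,abs(f.fun).max()
print(fit([(284,234),(372,234),(328,190),(297,205),(359,205)],.02))
w=np.array([atz(c,p,.02) for p in [(272,10),(371,10),(322,65),(285,43),(358,43)]]);print(w)
print(fit([(272,10),(371,10),(322,65),(285,43),(358,43)],.02))
for n in "top","scene":
    c=ctrl.camera(n)
    for t in("brown_disc","white_disc"):
        for d in ctrl.outline_of(t,n)[:1]:print(n,t,rect(c,d["region"],.02)[:2])
E
```

```text
(array([ 0.68018992, -0.0750577 ]), np.float64(0.0008589593792113909))
[[0.63812995 0.09579711]
 [0.71160186 0.09582986]
 [0.67523043 0.05690501]
 [0.64739675 0.07264235]
 [0.702318   0.07266627]]
(array([0.67486355, 0.09426991]), np.float64(0.0013666969435709928))
top white_disc ((673.908935546875, 93.68997192382812), (65.52684020996094, 72.60673522949219))
scene brown_disc ((678.944091796875, -73.52742767333984), (70.18685150146484, 72.22962951660156))
scene white_disc ((674.8902587890625, 96.43060302734375), (71.32261657714844, 69.9184799194336))
```

>>> carry_out(
  commands=[
    [1, [0, 4, 30], [0, 0, 0]],
    [1, [0, 0, 30], [0, 0, 0]],
    [1, [0, 0, 14], [0, 0, 0]],
    [1, [0, 0, 3], [0, 0, 0]],
    [1, [0, 0, 1], [0, 0, 0]],
    [1, [0, 0, 0], [0, 0, 0]],
  ],
)

```text
time_s: 8.5
ee_pos: [0.6808, -0.0745, 0.0545]
eef_rot: [3.14, 0.0, 1.571]
force: [0.1, 0.4, -2.2]
grip_width: 0.0396
grip_force: 25.0
```

>>> carry_out(
  commands=[
    [1, [0, -1, 2], [0, 0, 0]],
    [1, [0, 0, 0.5], [0, 0, 0]],
    [1, [0, 0, 0], [0, 0, 0]],
  ],
)

```text
time_s: 8.88
ee_pos: [0.6794, -0.0745, 0.0516]
eef_rot: [3.141, 0.0, 1.571]
force: [-2.7, -0.5, 5.5]
grip_width: 0.04
grip_force: 25.0
```

>>> carry_out(
  commands=[
    [0, [0, 0, 0], [0, 0, 0]],
    [0, [0, 0, 0], [0, 0, 0]],
    [0, [0, 0, -50], [0, 0, 0]],
    [0, [0, 0, -50], [0, 0, 0]],
    [0, [0, 0, -50], [0, 0, 0]],
    [0, [-45, -21, 0], [0, 0, 0]],
    [0, [-45, -21, 0], [0, 0, 0]],
    [0, [-45, -21, 0], [0, 0, 0]],
    [0, [-45, -21, 0], [0, 0, 0]],
    [0, [-45, -20, 0], [0, 0, 0]],
  ],
)

```text
time_s: 10.12
ee_pos: [0.5745, -0.3008, 0.2009]
eef_rot: [3.141, 0.0, 1.571]
force: [0.8, -0.3, -0.2]
grip_width: 0.0941
grip_force: 0.0
```

>>> carry_out(
  commands=[
    [0, [-42, -19, 0], [0, 0, 0]],
    [0, [0, 0, 0], [0, 0, 0.15]],
    [0, [0, 0, 0], [0, 0, 0.15]],
    [0, [0, 0, 0], [0, 0, 0]],
    [0, [0, 0, 0], [0, 0, 0]],
  ],
)

```text
time_s: 10.75
ee_pos: [0.5564, -0.3414, 0.2009]
eef_rot: [3.142, 0.0, 1.274]
force: [0.0, -0.4, 0.1]
grip_width: 0.0938
grip_force: 0.0
```

```bash
python3 w.py w3 white_post:.08 brown_post:0.1
```

```text
[ 0.5564 -0.3413  0.2009] [3.1416 0.     1.2738] 10.8 0.0939974850575241
white_post [ 0.5554 -0.3451  0.0012] 0.69
  rect 0.58 ((556.8855590820312, -339.33221435546875), (50.14650344848633, 39.94998550415039), 73.06095123291016)
```

View pics/w3.png

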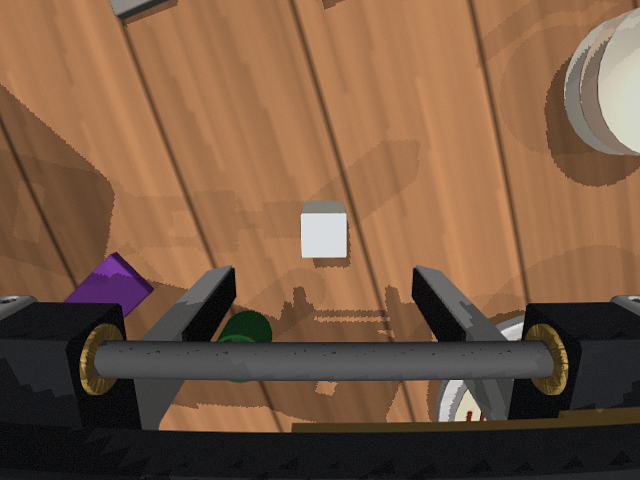

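The white post's top face is squared up to the fingers at px (301–347, 213–258), about 3 mm towards tool −x.

>>> carry_out(
  commands=[
    [0, [-3, 0, 50], [0, 0, 0]],
    [0, [0, 0, 50], [0, 0, 0]],
    [0, [0, 0, 50], [0, 0, 0]],
    [0, [0, 0, 20], [0, 0, 0]],
    [1, [0, 0, 0], [0, 0, 0]],
    [1, [0, 0, 0], [0, 0, 0]],
    [1, [0, 0, 0], [0, 0, 0]],
    [1, [0, 0, 0], [0, 0, 0]],
    [1, [0, 0, 0], [0, 0, 0]],
    [1, [0, 0, 0], [0, 0, 0]],
  ],
)

```text
time_s: 12.25
ee_pos: [0.5555, -0.3443, 0.0311]
eef_rot: [3.141, 0.0, 1.271]
force: [-0.1, 0.2, 1.1]
grip_width: 0.0397
grip_force: 24.9
```

>>> carry_out(
  commands=[
    [1, [0, 0, 0], [0, 0, 0]],
    [1, [0, 0, -60], [0, 0, 0]],
    [1, [0, 0, -60], [0, 0, 0]],
    [1, [0, 0, 0], [0, 0, -0.162]],
    [1, [0, 0, 0], [0, 0, -0.162]],
  ],
)

```text
time_s: 12.88
ee_pos: [0.5554, -0.3443, 0.1512]
eef_rot: [3.141, 0.0, 1.6]
force: [-0.4, 0.7, -2.4]
grip_width: 0.0396
grip_force: 24.9
```

>>> carry_out(
  commands=[
    [1, [54.5, 16.4, 0], [0, 0, 0]],
    [1, [54.5, 16.4, 0], [0, 0, 0]],
    [1, [54.5, 16.4, 0], [0, 0, 0]],
    [1, [54.5, 16.4, 0], [0, 0, 0]],
    [1, [54.5, 16.4, 0], [0, 0, 0]],
    [1, [54.5, 16.4, 0], [0, 0, 0]],
    [1, [54.5, 16.4, 0], [0, 0, 0]],
    [1, [54.5, 16.7, 0], [0, 0, 0]],
    [1, [0, 0, 0], [0, 0, 0]],
    [1, [0, 0, 0], [0, 0, 0]],
  ],
)

```text
time_s: 14.12
ee_pos: [0.6761, 0.0944, 0.1503]
eef_rot: [-3.14, 0.0, 1.595]
force: [-0.4, 0.5, -2.2]
grip_width: 0.0398
grip_force: 24.9
```

```bash
python3 w.py w4 white_disc:.02 white_post:.1
```

```text
[0.6762 0.0938 0.1506] [-3.1409e+00  3.0000e-04  1.5940e+00] 14.175 0.03987187431976991
white_disc [0.6734 0.0968 0.0154] 0.65
  rect 0.63 ((672.8273315429688, 107.26708984375), (71.48020935058594, 48.999542236328125), 5.488940238952637)
white_post [0.679  0.0935 0.1184] 0.97
  rect 0.83 ((676.860107421875, 69.51783752441406), (69.8458023071289, 79.32661437988281), 1.4734677076339722)
```

View pics/w4.png

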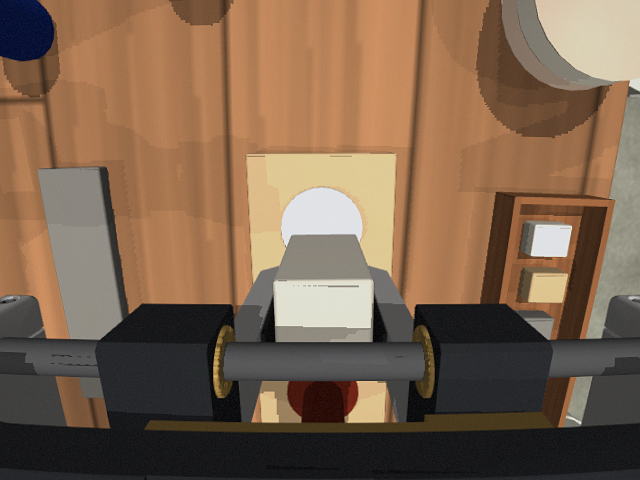

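White disc edges are at columns 281 and 362, with its top at row 187. The slab's far edge runs from (247,154) to (396,153).

```bash
python3 - <<'E'
from h import *
from scipy.optimize import least_squares
c=ctrl.camera("wrist")
w=np.array([atz(c,p,.02) for p in [(281,228),(362.5,228),(321.5,187),(291,201),(352,201)]])
f=least_squares(lambda m:np.linalg.norm(w-m,axis=1)-.036,w.mean(0));print(f.x,abs(f.fun).max())
print([atz(c,p,.016) for p in [(247,154),(396,153)]])
E
```

```text
[0.67501248 0.09444747] 0.00028743696595694146
[array([0.60924973, 0.15719367]), array([0.73750747, 0.16103579])]
```

>>> carry_out(
  commands=[
    [1, [1, -1, 40], [0, 0, 0]],
    [1, [0, 0, 40], [0, 0, 0]],
    [1, [0, 0, 14], [0, 0, 0]],
    [1, [0, 0, 3], [0, 0, 0]],
    [1, [0, 0, 1], [0, 0, 0]],
    [1, [0, 0, 0], [0, 0, 0]],
    [1, [0, 0, 0], [0, 0, 0]],
  ],
)

```text
time_s: 15.3
ee_pos: [0.6757, 0.0957, 0.0538]
eef_rot: [3.14, -0.0, 1.595]
force: [0.2, 0.0, -2.4]
grip_width: 0.04
grip_force: 24.9
```

>>> carry_out(
  commands=[
    [1, [-1, -0.5, 2], [0, 0, 0]],
    [1, [0, 0, 0.7], [0, 0, 0]],
    [1, [0, 0, 0], [0, 0, 0]],
  ],
)

```text
time_s: 15.68
ee_pos: [0.6751, 0.0946, 0.0511]
eef_rot: [3.141, 0.0, 1.595]
force: [-2.3, -0.0, 5.4]
grip_width: 0.0399
grip_force: 24.9
```

>>> carry_out(
  commands=[
    [0, [0, 0, 0], [0, 0, 0]],
    [0, [0, 0, 0], [0, 0, 0]],
    [0, [0, 0, -50], [0, 0, 0]],
    [0, [0, 0, -50], [0, 0, 0]],
    [0, [0, 0, -50], [0, 0, 0]],
    [0, [29, -43, 0], [0, 0, 0]],
    [0, [29, -43, 0], [0, 0, 0]],
    [0, [29, -43, 0], [0, 0, 0]],
    [0, [29, -43, 0], [0, 0, 0]],
    [0, [29, -43, 0], [0, 0, 0]],
  ],
)

```text
time_s: 16.92
ee_pos: [0.455, 0.2352, 0.2003]
eef_rot: [3.141, -0.0, 1.595]
force: [1.2, 0.3, 0.2]
grip_width: 0.0941
grip_force: 0.0
```

>>> carry_out(
  commands=[
    [0, [29, -43, 0], [0, 0, 0]],
    [0, [0, 0, 0], [0, 0, 0]],
    [0, [0, 0, 0], [0, 0, 0]],
  ],
)

```text
time_s: 17.3
ee_pos: [0.4133, 0.2623, 0.2004]
eef_rot: [3.141, -0.0, 1.595]
force: [-0.2, 0.4, -0.5]
grip_width: 0.0938
grip_force: 0.0
```

```bash
python3 w.py w5 blue_cup:.062 white_post:.1 brown_post:.1
```

```text
[0.4136 0.2621 0.2003] [ 3.1413 -0.      1.5942] 17.35 0.09399843657490232
blue_cup [ 0.412   0.2648 -0.0005] 0.84
  rect 0.75 ((560.29345703125, 320.4734191894531), (73.52657318115234, 55.274173736572266), 2.3514301776885986)
```

View pics/w5.png

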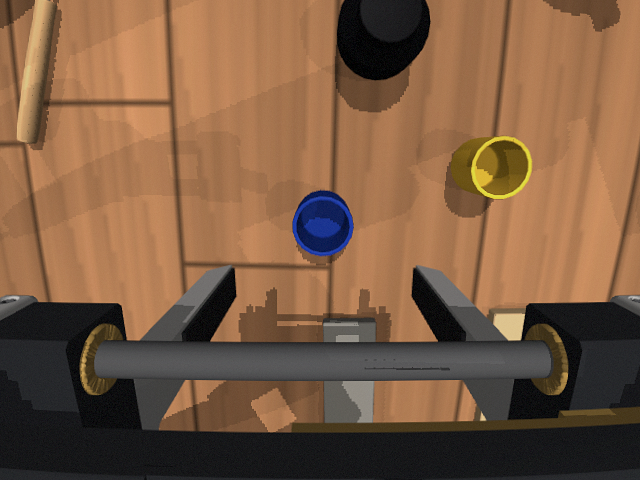

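Blue rim is centred at about px (323,225) and the yellow rim at (501,167).

```bash
python3 - <<'E'
from h import *
c=ctrl.camera("wrist")
print(atz(c,(322.5,225.5),.062),atz(c,(501,167),.062))
E
```

```text
[0.41244176 0.26361828] [0.56929308 0.32048025]
```

>>> carry_out(
  commands=[
    [0, [1.6, -1.2, 55], [0, 0, 0]],
    [0, [0, 0, 55], [0, 0, 0]],
    [0, [0, 0, 55], [0, 0, 0]],
    [0, [0, 0, 16], [0, 0, 0]],
    [1, [0, 0, 0], [0, 0, 0]],
    [1, [0, 0, 0], [0, 0, 0]],
    [1, [0, 0, 0], [0, 0, 0]],
    [1, [0, 0, 0], [0, 0, 0]],
    [1, [0, 0, 0], [0, 0, 0]],
    [1, [0, 0, 0], [0, 0, 0]],
  ],
  squeeze=15,
)

```text
time_s: 18.95
ee_pos: [0.412, 0.2642, 0.0201]
eef_rot: [3.14, -0.001, 1.595]
force: [-1.4, -1.3, 7.6]
grip_width: 0.0569
grip_force: 15.0
```

>>> carry_out(
  commands=[
    [1, [0, 0, -60], [0, 0, 0]],
    [1, [0, 0, -60], [0, 0, 0]],
    [1, [-43.3, 43, 0], [0, 0, 0]],
    [1, [-43.3, 43, 0], [0, 0, 0]],
    [1, [-43.3, 43, 0], [0, 0, 0]],
    [1, [-43.3, 43, 0], [0, 0, 0]],
    [1, [-43.3, 43, 0], [0, 0, 0]],
    [1, [-43.3, 43, 0], [0, 0, 0]],
    [1, [0, 0, 0], [0, 0, 0]],
    [1, [0, 0, 0], [0, 0, 0]],
  ],
)

```text
time_s: 20.2
ee_pos: [0.6753, 0.0107, 0.1388]
eef_rot: [-3.141, -0.0, 1.595]
force: [-0.8, 0.5, -0.3]
grip_width: 0.0568
grip_force: 15.0
```

```bash
python3 w.py w6 blue_cup:.18 white_post:.1; python3 - <<'E'
from h import *
c=ctrl.camera("wrist");P=[(.6753,.0107,.181)]
a=np.linspace(0,6.28,24);print(proj(c,np.c_[.6753+.028*np.cos(a),.0107+.028*np.sin(a),0*a+.181])[[0,6,12,18]].round())
E
```

```text
[0.6752 0.0112 0.1393] [-3.1412e+00 -2.0000e-04  1.5955e+00] 20.25 0.05691846312771557
  rect 0.67 ((675.390869140625, 23.189014434814453), (56.100528717041016, 49.950435638427734), 1.313278079032898)
white_post [0.6746 0.0939 0.0181] 0.92
  rect 0.74 ((675.1156005859375, 93.82022094726562), (40.56945037841797, 40.339141845703125), 1.4220508337020874)
[[389. 318.]
 [320. 254.]
 [258. 323.]
 [334. 374.]]
```

View pics/w6.png

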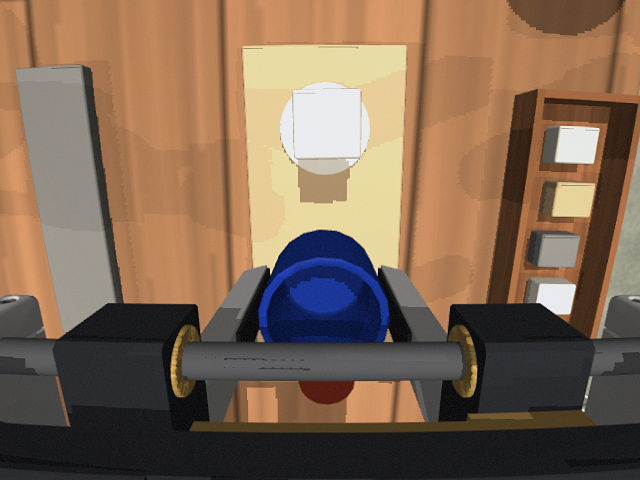

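The cup is upright in the hand, with its rim at columns 259–389 and row 258, matching the prediction. The white post stands on its disc at (327,124).

>>> carry_out(
  commands=[
    [1, [0.3, 1.5, 40], [0, 0, 0]],
    [1, [0, 0, 40], [0, 0, 0]],
    [1, [0, 0, 18], [0, 0, 0]],
    [1, [0, 0, 3], [0, 0, 0]],
    [1, [0, 0, 0], [0, 0, 0]],
    [1, [0, 0, 0], [0, 0, 0]],
  ],
)

```text
time_s: 21.25
ee_pos: [0.678, 0.0108, 0.0398]
eef_rot: [3.139, 0.0, 1.595]
force: [0.3, -0.4, -1.0]
grip_width: 0.0565
grip_force: 15.0
```

>>> carry_out(
  commands=[
    [1, [0, -1, 2], [0, 0, 0]],
    [1, [0, 0, 1.2], [0, 0, 0]],
    [1, [0, 0, 0], [0, 0, 0]],
    [1, [0, 0, 0], [0, 0, 0]],
  ],
)

```text
time_s: 21.75
ee_pos: [0.6764, 0.0108, 0.0361]
eef_rot: [3.141, 0.0, 1.595]
force: [-5.0, -0.3, 7.0]
grip_width: 0.0568
grip_force: 15.0
```

>>> carry_out(
  commands=[
    [0, [0, 0, 0], [0, 0, 0]],
    [0, [0, 0, 0], [0, 0, 0]],
    [0, [0, 0, -55], [0, 0, 0]],
    [0, [0, 0, -55], [0, 0, 0]],
    [0, [0, 0, -55], [0, 0, 0]],
    [0, [4, -57, 0], [0, 0, 0]],
    [0, [4, -57, 0], [0, 0, 0]],
    [0, [5, -57, 0], [0, 0, 0]],
    [0, [5, -58, 0], [0, 0, -0.025]],
    [0, [0, 0, 0], [0, 0, 0]],
  ],
)

```text
time_s: 23.0
ee_pos: [0.4442, 0.0235, 0.2003]
eef_rot: [3.141, 0.0, 1.62]
force: [0.9, 0.5, -0.5]
grip_width: 0.0938
grip_force: 0.0
```

```bash
python3 w.py w7 shelf:.014; python3 - <<'E'
from h import *
for n in("top","scene"):
    ctrl.camera(n)
    for t in "shelf blue_cup brown_post white_post slab".split():print(n,t,[(np.round(d["at"],4),round(d["score"],2)) for d in ctrl.place_of(t,n)[:2]])
E
```

```text
[0.4463 0.0234 0.2008] [3.1399e+00 1.0000e-04 1.6199e+00] 23.05 0.09348186044627368
shelf [ 0.4479  0.0249 -0.0047] 0.88
  rect 0.84 ((449.5150146484375, 24.442214965820312), (60.651512145996094, 238.89010620117188), 2.1171557903289795)
top shelf [(array([ 0.2279, -0.3868,  0.0014]), 0.75)]
top blue_cup []
top brown_post [(array([0.6765, 0.1003, 0.0125]), 0.71), (array([ 0.6774, -0.0827,  0.0165]), 0.68)]
top white_post [(array([0.6782, 0.0983, 0.0221]), 0.87)]
top slab [(array([ 0.6806,  0.0158, -0.0063]), 0.64)]
scene shelf [(array([ 0.4484,  0.0214, -0.0016]), 0.75), (array([ 0.2256, -0.385 ,  0.0016]), 0.66)]
scene blue_cup [(array([0.6784, 0.0058, 0.0153]), 0.57), (array([ 0.4331, -0.444 ,  0.0032]), 0.53)]
scene brown_post [(array([ 0.6803, -0.0768,  0.0181]), 0.85)]
scene white_post [(array([0.6734, 0.0957, 0.0186]), 0.78)]
scene slab [(array([0.6735, 0.0127, 0.0028]), 0.7)]
```

View pics/w7.png

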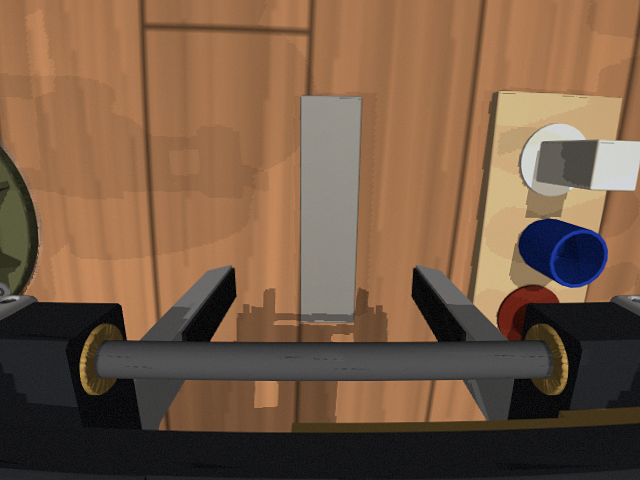

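The shelf, px (301–361, 96–322), is well aligned with the fingers, centred near (0.4485, 0.024). Posts and blue cup are standing on the slab.

>>> carry_out(
  commands=[
    [0, [1, 2.2, 55], [0, 0, 0.006]],
    [0, [0, 0, 55], [0, 0, 0]],
    [0, [0, 0, 55], [0, 0, 0]],
    [0, [0, 0, 22], [0, 0, 0]],
    [0, [0, 0, 5], [0, 0, 0]],
    [0, [0, 0, 0], [0, 0, 0]],
    [0, [0, 0, 0], [0, 0, 0]],
  ],
  squeeze=40,
)

```text
time_s: 24.62
ee_pos: [0.4498, 0.0244, 0.0092]
eef_rot: [3.14, 0.0, 1.614]
force: [-0.1, 0.2, 0.1]
grip_width: 0.094
grip_force: 0.0
```

>>> carry_out(
  commands=[
    [0, [0, -1, 4], [0, 0, 0]],
    [0, [0, 0, 1.5], [0, 0, 0]],
    [1, [0, 0, 0], [0, 0, 0]],
    [1, [0, 0, 0], [0, 0, 0]],
    [1, [0, 0, 0], [0, 0, 0]],
    [1, [0, 0, 0], [0, 0, 0]],
    [1, [0, 0, 0], [0, 0, 0]],
    [1, [0, 0, 0], [0, 0, 0]],
  ],
)

```text
time_s: 25.62
ee_pos: [0.4482, 0.0243, 0.0026]
eef_rot: [3.141, 0.0, 1.614]
force: [2.0, 0.9, -0.8]
grip_width: 0.059
grip_force: 40.0
```

>>> carry_out(
  commands=[
    [1, [0, 0, -10], [0, 0, 0]],
    [1, [0, 0, -40], [0, 0, 0]],
    [1, [0, 0, -60], [0, 0, 0]],
    [1, [0, 0, -60], [0, 0, 0]],
    [1, [-6, 50, 0], [0, 0, 0]],
    [1, [-6, 50, 0], [0, 0, 0]],
    [1, [-6, 50, 0], [0, 0, 0]],
    [1, [-6, 50, 0], [0, 0, 0]],
    [1, [0, 28, 0], [0, 0, 0.016]],
    [1, [0, 0, 0], [0, 0, 0]],
  ],
)

```text
time_s: 26.88
ee_pos: [0.6772, 0.0102, 0.1714]
eef_rot: [-3.139, -0.0, 1.598]
force: [0.1, 0.0, -5.1]
grip_width: 0.0597
grip_force: 40.0
```

```bash
python3 w.py w8 shelf:.181 white_post:.1 slab:.016; python3 - <<'E'
from h import *
c=ctrl.camera("scene");cv2.imwrite("pics/s8.png",c["img"][150:420,120:480])
for n in("top","scene"):
    c=ctrl.camera(n)
    print(n,[(np.round(d["at"],4),round(d["score"],2)) for d in ctrl.place_of("shelf",n)[:2]])
    for d in ctrl.outline_of("shelf",n)[:2]: print(rect(c,d["region"],.181))
E
```

```text
[0.6765 0.0102 0.1717] [-3.1394e+00 -1.0000e-04  1.5979e+00] 26.925 0.05963273812159918
shelf [0.6696 0.0106 0.1633] 0.86
  rect 0.83 ((676.5479736328125, 54.57106018066406), (60.99414825439453, 151.5243377685547), 1.2779574394226074)
  rect 0.62 ((613.734130859375, 62.98591613769531), (7.9866228103637695, 190.43653869628906), 1.6392695903778076)
top [(array([ 0.2265, -0.3857, -0.    ]), 0.8), (array([ 5.713e-01,  3.189e-01, -2.000e-04]), 0.39)]
((224.7926788330078, -334.4530029296875), (206.39300537109375, 55.16482162475586), 24.864734649658203)
((677.597412109375, -80.7389907836914), (64.06905364990234, 56.40486145019531), 1.2028473615646362)
scene [(array([ 0.2279, -0.389 , -0.0006]), 0.86), (array([0.6752, 0.0106, 0.1697]), 0.59)]
((376.8655090332031, -172.1239471435547), (198.7418212890625, 53.82723617553711), 24.327152252197266)
((677.9776611328125, 33.078948974609375), (64.2461929321289, 207.2163848876953), 1.0568586587905884)
```

View pics/w8.png

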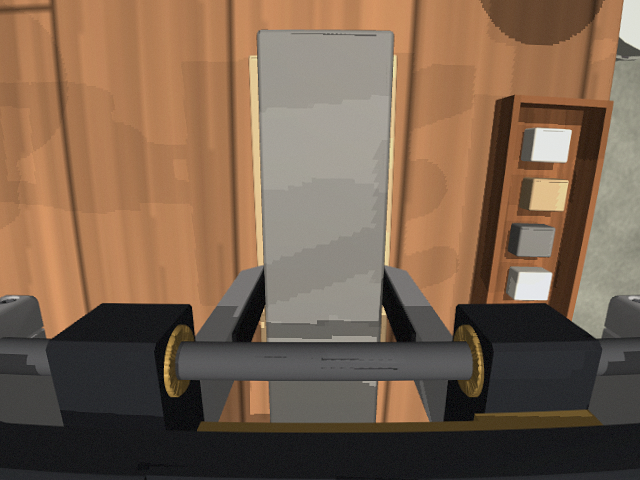

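View pics/s8.png

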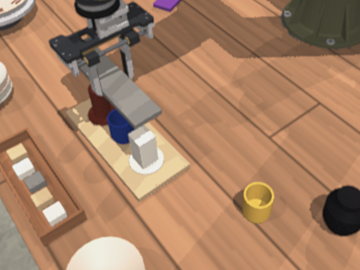

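The shelf is held level, its far end at row 30 (y≈0.130, so centred at y≈0.010), parallel to the slab edges.

>>> carry_out(
  commands=[
    [1, [0, 0, 30], [0, 0, 0]],
    [1, [0, 0, 20], [0, 0, 0]],
    [1, [0, 0, 10], [0, 0, 0]],
    [1, [0, 0, 4], [0, 0, 0]],
    [1, [0, 0, 0], [0, 0, 0]],
    [1, [0, 0, 0], [0, 0, 0]],
  ],
)

```text
time_s: 28.32
ee_pos: [0.6772, 0.0102, 0.1094]
eef_rot: [3.14, 0.0, 1.598]
force: [0.1, 0.0, -4.1]
grip_width: 0.0596
grip_force: 40.0
```

>>> carry_out(
  commands=[
    [1, [0, 0, 3], [0, 0, 0]],
    [1, [0, 0, 2], [0, 0, 0]],
    [1, [0, 0, 1], [0, 0, 0]],
    [1, [0, 0, 0], [0, 0, 0]],
    [1, [0, 0, 0], [0, 0, 0]],
  ],
)

```text
time_s: 28.95
ee_pos: [0.6769, 0.0102, 0.1027]
eef_rot: [3.141, 0.0, 1.598]
force: [-0.7, -0.7, -2.6]
grip_width: 0.0598
grip_force: 40.0
```

>>> carry_out(
  commands=[
    [1, [0, 0, 0.7], [0, 0, 0]],
    [1, [0, 0, 0], [0, 0, 0]],
    [1, [0, 0, 0], [0, 0, 0]],
  ],
)

```text
time_s: 29.32
ee_pos: [0.677, 0.0101, 0.1027]
eef_rot: [3.141, 0.0, 1.598]
force: [-4.9, 0.4, 5.3]
grip_width: 0.0596
grip_force: 40.0
```

>>> carry_out(
  commands=[
    [0, [0, 0, 0], [0, 0, 0]],
    [0, [0, 0, 0], [0, 0, 0]],
    [0, [0, 0, 0], [0, 0, 0]],
    [0, [0, 0, -50], [0, 0, 0]],
    [0, [0, 0, -48], [0, 0, 0]],
    [0, [52, -16.5, 0], [0, 0, 0]],
    [0, [52, -16.5, 0], [0, 0, 0]],
    [0, [52, -16.5, 0], [0, 0, 0]],
    [0, [52, -16.5, 0], [0, 0, 0]],
    [0, [52, -16.5, 0], [0, 0, 0]],
  ],
  squeeze=15,
)

```text
time_s: 30.58
ee_pos: [0.5866, 0.2694, 0.1999]
eef_rot: [3.141, -0.0, 1.598]
force: [0.4, 0.3, -0.0]
grip_width: 0.0942
grip_force: 0.0
```

>>> carry_out(
  commands=[
    [0, [52, -16.5, 0], [0, 0, 0]],
    [0, [0, 0, 0], [0, 0, 0]],
    [0, [0, 0, 0], [0, 0, 0]],
  ],
)

```text
time_s: 30.95
ee_pos: [0.5696, 0.319, 0.1998]
eef_rot: [3.142, 0.0, 1.598]
force: [0.2, -0.4, -0.3]
grip_width: 0.0937
grip_force: 0.0
```

```bash
python3 w.py w9 yellow_cup:.062; python3 - <<'E'
from h import *
c=ctrl.camera("scene");cv2.imwrite("pics/s9.png",np.vstack([cv2.resize(c["img"][180:360,160:340],(540,300)),cv2.resize(ctrl.camera("wrist")["img"],(540,300))]))
for n in("top","scene"):
    c=ctrl.camera(n)
    for t in ("shelf","yellow_cup"): print(n,t,[(np.round(d["at"],4),round(d["score"],2)) for d in ctrl.place_of(t,n)[:2]])
    for d in ctrl.outline_of("shelf",n)[:2]: print(rect(c,d["region"],.114))
E
```

```text
[0.5699 0.3185 0.1998] [3.1416e+00 2.0000e-04 1.5969e+00] 31.0 0.09405692144785052
yellow_cup [ 0.571   0.3243 -0.0019] 0.66
  rect 0.83 ((569.7805786132812, 321.8907470703125), (56.883426666259766, 56.914100646972656), 46.85222625732422)
top shelf [(array([ 0.2259, -0.3861, -0.0038]), 0.7), (array([0.6757, 0.0068, 0.0949]), 0.66)]
top yellow_cup [(array([ 0.5734,  0.3171, -0.0026]), 0.63)]
((224.79446411132812, -354.84979248046875), (221.36256408691406, 58.91726303100586), 24.480976104736328)
((674.1583862304688, 9.957359313964844), (65.74530792236328, 237.34613037109375), 0.8116443753242493)
scene shelf [(array([ 0.2265, -0.3866,  0.0048]), 0.73), (array([0.6758, 0.0075, 0.0984]), 0.62)]
scene yellow_cup [(array([0.5706, 0.318 , 0.0026]), 0.87)]
((317.8047180175781, -254.70240783691406), (220.8025360107422, 57.449729919433594), 24.26567268371582)
```

View pics/s9.png

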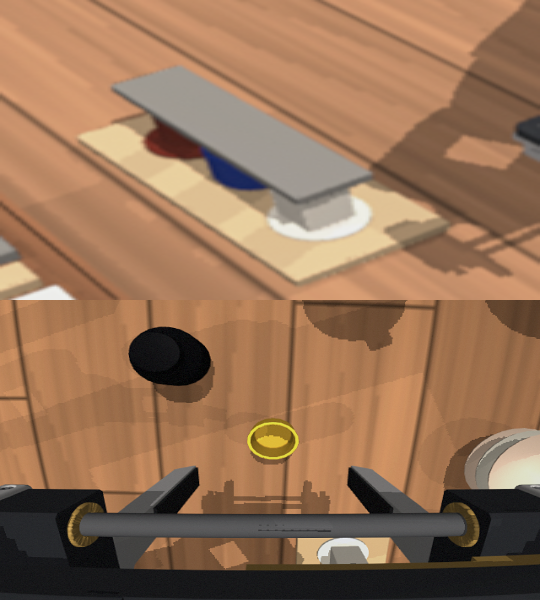

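The shelf sits flat on both posts and the yellow cup is between the open fingers (its rim centred left-right).

>>> carry_out(
  commands=[
    [0, [2, 0, 55], [0, 0, 0]],
    [0, [0, 0, 55], [0, 0, 0]],
    [0, [0, 0, 55], [0, 0, 0]],
    [0, [0, 0, 14], [0, 0, 0]],
    [1, [0, 0, 0], [0, 0, 0]],
    [1, [0, 0, 0], [0, 0, 0]],
    [1, [0, 0, 0], [0, 0, 0]],
    [1, [0, 0, 0], [0, 0, 0]],
    [1, [0, 0, 0], [0, 0, 0]],
    [1, [0, 0, 0], [0, 0, 0]],
  ],
)

```text
time_s: 32.85
ee_pos: [0.5697, 0.3216, 0.0218]
eef_rot: [3.141, -0.0, 1.598]
force: [-2.2, -0.5, 6.9]
grip_width: 0.0565
grip_force: 15.0
```

>>> carry_out(
  commands=[
    [1, [0, 0, -60], [0, 0, 0]],
    [1, [0, 0, -60], [0, 0, 0]],
    [1, [0, 0, -60], [0, 0, 0]],
    [1, [-49.8, 12.4, 0], [0, 0, 0]],
    [1, [-49.8, 12.4, 0], [0, 0, 0]],
    [1, [-49.8, 12.4, 0], [0, 0, 0]],
    [1, [-49.8, 12.4, 0], [0, 0, 0]],
    [1, [-49.8, 12.4, 0], [0, 0, 0]],
    [1, [-49.8, 12.4, 0], [0, 0, 0]],
    [1, [-49.8, 12.4, 0], [0, 0, 0]],
  ],
)

```text
time_s: 34.1
ee_pos: [0.6657, -0.0264, 0.2008]
eef_rot: [-3.141, -0.0, 1.598]
force: [-0.1, -0.4, -1.0]
grip_width: 0.0565
grip_force: 15.0
```

>>> carry_out(
  commands=[
    [1, [-49.8, 12.4, 0], [0, 0, 0]],
    [1, [0, 0, 0], [0, 0, 0]],
    [1, [0, 0, 0], [0, 0, 0]],
  ],
)

```text
time_s: 34.48
ee_pos: [0.6791, -0.0738, 0.2006]
eef_rot: [-3.141, -0.0, 1.598]
force: [0.2, 0.4, -1.0]
grip_width: 0.0562
grip_force: 15.0
```

```bash
python3 w.py w10; python3 - <<'E'
from h import *
c=ctrl.camera("scene");print(ctrl.place_of("yellow_cup","scene")[:2] and [d["at"] for d in ctrl.place_of("yellow_cup","scene")])
c=ctrl.camera("wrist");x,y,z=ctrl.get_obs()["ee_pos"]
a=np.linspace(0,6.28,24);print(proj(c,np.c_[x+.028*np.cos(a),y+.028*np.sin(a),0*a+z+.042])[[0,6,12]].round())
E
```

```text
[ 0.6792 -0.0732  0.2008] [-3.1413e+00 -2.0000e-04  1.5986e+00] 34.525 0.05616236586359169
[[0.6815, -0.0752, 0.1807]]
[[390. 318.]
 [321. 253.]
 [258. 323.]]
```

View pics/w10.png

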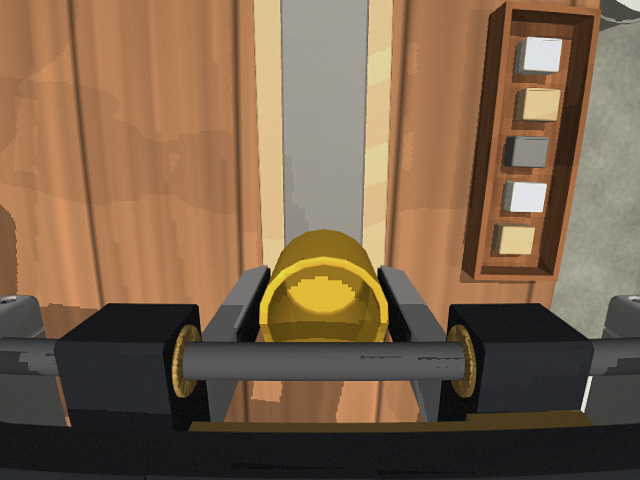

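The cup hangs upright with its rim at columns 259–388 and row 257, over the shelf as intended.

>>> carry_out(
  commands=[
    [1, [0, 0, 30], [0, 0, 0]],
    [1, [0, 0, 20], [0, 0, 0]],
    [1, [0, 0, 7], [0, 0, 0]],
    [1, [0, 0, 2], [0, 0, 0]],
    [1, [0, 0, 0], [0, 0, 0]],
    [1, [0, 0, 0], [0, 0, 0]],
  ],
)

```text
time_s: 35.48
ee_pos: [0.6796, -0.0742, 0.1427]
eef_rot: [3.14, 0.0, 1.598]
force: [-0.5, -0.0, -1.3]
grip_width: 0.0563
grip_force: 15.0
```

>>> carry_out(
  commands=[
    [1, [0, 0, 3], [0, 0, 0]],
    [1, [0, 0, 2], [0, 0, 0]],
    [1, [0, 0, 1], [0, 0, 0]],
    [1, [0, 0, 0], [0, 0, 0]],
    [1, [0, 0, 0], [0, 0, 0]],
  ],
)

```text
time_s: 36.1
ee_pos: [0.6793, -0.0742, 0.1359]
eef_rot: [3.142, 0.0, 1.598]
force: [-0.6, 0.1, 0.2]
grip_width: 0.0563
grip_force: 15.0
```

>>> carry_out(
  commands=[
    [1, [0, 0, 0.5], [0, 0, 0]],
    [1, [0, 0, 0], [0, 0, 0]],
    [0, [0, 0, 0], [0, 0, 0]],
    [0, [0, 0, 0], [0, 0, 0]],
    [0, [0, 0, 0], [0, 0, 0]],
    [0, [0, 0, -40], [0, 0, 0]],
    [0, [0, 0, -50], [0, 0, 0]],
    [0, [0, -50, 0], [0, 0, 0]],
    [0, [0, -60, 0], [0, 0, 0]],
    [0, [0, -60, 0], [0, 0, 0]],
  ],
)

```text
time_s: 37.35
ee_pos: [0.5075, -0.0787, 0.2252]
eef_rot: [3.141, 0.0, 1.598]
force: [0.9, -0.7, 1.3]
grip_width: 0.094
grip_force: 0.0
```

>>> carry_out(
  commands=[
    [0, [0, -50, 0], [0, 0, 0]],
    [0, [0, 0, 0], [0, 0, 0]],
  ],
)

```text
time_s: 37.6
ee_pos: [0.4574, -0.0801, 0.226]
eef_rot: [3.141, 0.0, 1.597]
force: [0.6, 0.8, -0.0]
grip_width: 0.0943
grip_force: 0.0
```

```bash
python3 - <<'E'
from h import *
a=ctrl.camera("scene")["img"]
for n in("scene","top"):
    c=ctrl.camera(n)
    for t in "shelf yellow_cup blue_cup brown_post white_post green_cup jar".split(): print(n,t,[(np.round(d["at"],4),round(d["score"],2)) for d in ctrl.place_of(t,n)[:2]])
cv2.imwrite("pics/s11.png",cv2.resize(a[160:360,140:440],(780,520)))
E
```

```text
scene shelf [(array([0.6774, 0.009 , 0.1011]), 0.91), (array([6.744e-01, 1.040e-02, 2.000e-04]), 0.67)]
scene yellow_cup [(array([ 0.6814, -0.0786,  0.1148]), 0.94)]
scene blue_cup [(array([0.6771, 0.0096, 0.015 ]), 0.71), (array([0.6757, 0.0107, 0.0977]), 0.52)]
scene brown_post [(array([ 0.6817, -0.0757,  0.0167]), 0.54)]
scene white_post [(array([0.6746, 0.0944, 0.0185]), 0.95)]
scene green_cup [(array([ 0.431 , -0.4458,  0.0038]), 0.71)]
scene jar [(array([ 0.4569,  0.4364, -0.0013]), 0.95)]
top shelf [(array([ 0.2289, -0.3856, -0.0009]), 0.81), (array([0.6767, 0.0088, 0.0974]), 0.68)]
top yellow_cup [(array([ 0.6812, -0.0766,  0.1144]), 0.88)]
top blue_cup [(array([0.6763, 0.0083, 0.0152]), 0.63)]
top brown_post []
top white_post [(array([0.675 , 0.0101, 0.0186]), 0.43)]
top green_cup [(array([ 0.4331, -0.4453,  0.0027]), 0.74), (array([ 0.6805, -0.077 ,  0.116 ]), 0.18)]
top jar [(array([0.4609, 0.4306, 0.0007]), 0.85)]
```

View pics/s11.png

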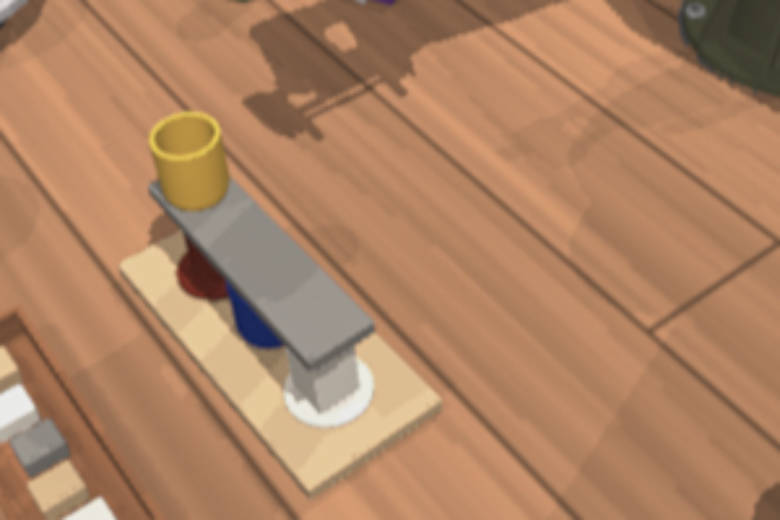

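The tier stands as asked: the yellow cup is at crop px (188,160) over the brown post, the shelf is flat on both posts, and the blue cup is between them.

```bash
python3 -c "
from station import ctrl
print(ctrl.hand_in())"
```

```text
the job is handed in; nothing more can be done
None
```

The kiln tier is built as asked and handed in at about 38 s; the last pictures showed everything standing in place, the arm clear of it, and the green cup and black jar where they started.

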